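Tip the key out of its tool tube and hang it up

ROBOT

A 6-joint arm with a two-finger parallel gripper is mounted at the origin on a cart in front of the work surface, level with it; the furniture and walls round the work are solid. World frame = base frame: x ahead of the robot, y to its left, z up, the work surface at z = 0. Lengths are in m, angles in rad, forces in N, time in s.
With the tool pointing down it reaches from about 0.4 to 0.925 m from the base axis. Payload 3.4 kg.
Tool frame: the origin (TCP) lies midway between the tips of the shut fingers; the grasp point (between the pads) lies 19 mm behind it; z points along the fingers, y is the line along which they close (so a half turn about z gives the same grasp; the last joint's range is limited). The gripper opens to 85 mm and grips with 20 to 120 N. Pads are 22 mm wide; open, the fingers measure 114 mm over their backs; the gripper's body (76 mm by 85 mm) begins 54 mm behind the grasp point. The pads swing forward as they close: fully open they stand 13 mm farther back than shut.
Start: joints at [-1.312, 0.307, 1.506, -0, 1.328, -0.073], TCP at [0.187, -0.544, 0.195] pointing down, gripper open.
Joint ranges: [-3.12, 3.12], [-1.05, 2.28], [0.14, 2.33], [-1.42, 4.57], [0.1, 2.73], [-2.68, 2.68]. Speed limits (rad/s): [2.57, 2.57, 3.14, 3.14, 3.14, 3.14].

INTERFACE

Orientations are given as [roll, pitch, yaw] about the fixed x, y, z axes, in that order (R = Rz(yaw) Ry(pitch) Rx(roll)).
In Python, from cell import manip, eyes, sign_off gives the robot as it stands (manip), with the cameras (eyes) and the job as plain functions.
- The arm moves only by the shell command python3 shift.py 'ROWS' [OPENING]. ROWS is a JSON list of rows, 1 to 12 of them, each of 6 numbers: dx, dy, dz in m, then a rotation vector rx, ry, rz in rad; each row is the pose to reach, as a shift and turn from the pose commanded when the command began, along the tool's axes at that moment; what a row does not reach only later rows make up. A row lasts 1/12 s, in which the tool goes at most 0.0417 m and 0.125 rad, less where a joint would pass 70% of its speed; a pose out of reach is approached as far as the arm can. OPENING is the finger opening in m, set as the command begins (- or left out keeps the last). The fingers move at their own pace and stop on an object; the grip force is fixed at half the most. Time passes only in rows, so rows that do not move let the fingers close. It prints the time, the measured TCP pose, the force, the opening and the grip force at its end.
- manip.get_state(): the state, without advancing time (a new reading comes with each control period).
- eyes.get_image(name): name is "side" or "top"; returns a dict with "color" (400x640x3 uint8, blue, green, red), "fov_y" (degrees; the focal length in pixels is half the picture's height over the tangent of half this angle, whatever the lens; pixels are square), "cx", "cy" (the principal point, pixels), "D" ([k1, k2, p1, p2, k3] as OpenCV has them; the pictures are not rectified), "R" (3x3) and "t" (3): a world point X has camera coordinates R X + t. Camera axes: x right, y down, z forward; pixel columns grow to the right and rows downward; lengths in m; the calibration is good to about 2 mm. A picture is of the moment at which its call begins. There is no depth.
- sign_off(): hands the job in; it is judged then, once.
The state is a dict: "clock": time; "joint_positions": joint angles; "qd": joint speeds; "joint_efforts": joint torques, N m; "position": TCP position; "tool_rot": TCP orientation; "contact_force": force on the tool from outside, world axes, zero at the start; "wrist_torque": the same for the moment, N m; "gripper_width": finger opening in m; "finger_force": force on a finger pad.
Only numpy, scipy, OpenCV 4.12 (cv2) and the standard library are available. Lean on these libraries where they do the work, as an engineer would, in place of code of your own. Each camera call takes 0.05 s, during which the arm holds its last target. There are 200 camera calls.

TASK

The flat key with the yellow ring has slid too deep into the blue tip-out tube to be gripped. Swing the tube down by its crank bar until the key slides out into the catch channel; lift it out of the channel by its ring, lay it flat on the bare worktop and let go of it. Then take it anew by its plain end and hang it by the ring on the slanted hook, so that it hangs there still; leave the screwdriver and the yellow stepped stick where they are.

Things in the scene. Friction and masses are not known exactly. Their poses are not given: they have to be found in the camera images.
- tube_stand: Fixed stand: base plate 120 x 85 x 10 mm, two cheeks (outsides at x = +-40 mm, 30 mm wide, 120 high). Origin: on the worktop under the pivot, which runs along the stand's x axis, 105 mm up. The tube tips to -y over a catch channel: plate 62 mm wide, 10 thick, to y = -236 mm; walls y = -85 to -160, 46 mm apart, up to z = 42; stop y = -226 to -232, z up to 22. Position, yaw vary.
- tube (a joint): Tube angle: 0 upright (mouth up), growing as it tips towards the stand's -y, to a stop at 2.15 rad (mouth 33 degrees below level). Stiff pivot, about 4 N at the crank bar: stays where left. By the stop the slippery key has slid right out by itself and lies flat in the channel, ring first, its end near the channel's end stop: only the ring is out between the walls and the stop.
- crank (a point): Grip point on the black crank bar: round, 14 mm thick, parallel to the stand's x axis, from the tube's side towards the stand's -x (robot's side), 80 mm free, 20 mm end disc. The point lies 82 mm from the tube's centre plane and 72 mm from the pivot (177 mm above the worktop when upright, 66 mm when fully tipped). It can turn between the fingers.
- mouth (a point): Centre of the tube's open mouth, 85 mm from the pivot; its z axis points out of the tube. Blue tube, 175 mm long, outside 52 mm (along the stand's x) x 28 mm, walls 3 mm, inside 46 x 22 mm, inner floor 170 mm below the rim.
- ring_key: Loose flat steel key 130 mm long, 8 mm thick, 0.12 kg: yellow eight-sided ring (40 mm over flats, hole 26 mm), 18 mm wide shank, bare then orange, ending 110 mm from the ring's centre. Origin: ring's centre on one flat face; x points from shank to ring, y across the width, z through the thickness (both faces alike). At the start it stands in the tube, ring up, 40 mm below the rim.
- ring_eye (a point): Centre of the key's ring hole (mid-thickness, 20 mm from the ring end, 4 mm along z from the key's origin).
- hook: Slanted round red steel peg, 7 mm thick, 80 mm long, on a fixed stand (position, yaw vary). Origin: its root, on the front of the grey block, 215 mm above the worktop; z axis outwards along the peg, 55 degrees up and to the stand's front; x axis 35 degrees up and to the back. Below it only the post (18 mm, face 3 mm behind the root) and base plate (35 mm ahead to 55 mm behind, 90 wide, 10 high).
- hook_tip (a point): Tip of the slanted hook, 80 mm from its root along the peg's axis.
- screwdriver: Lying screwdriver with yellow handle, 167 mm long, 24 mm thick. Bystander.
- focus_stick: Lying yellow stepped stick, 110 x 18 x 22 mm, origin under its centre. Bystander.

How it is judged:
On the way, in this order (a step that is already met when the one before it is completed fails the run):
1. the tube is tipped and the key has slid out into the catch channel (value of joint tube above 1.5 rad and y of ring_eye in the frame of tube_stand below -0.14 m and height (world z) of ring_eye below 0.03 m and angle between ring_key's own x axis and vertical above 1.3 rad and contact force between ring_key and tube_stand above 0.1 N), for 0.2 s.
2. the key lies flat on the bare worktop, clear of the tube's stand, let go (height (world z) of ring_eye below 0.008 m and angle between ring_key's own x axis and vertical between 1.5 and 1.64 rad and contact force between the fingers and ring_key below 0.1 N and linear speed of ring_key below 0.02 m/s and contact force between ring_key and tube_stand below 0.05 N), for 0.2 s.
At the end, for the whole second after the job is handed in: The key hangs still, shank down (within 0.5 rad of vertical), with the hook's peg through its ring: ring centre within 16 mm of the peg's axis each way and between 10 mm behind the root and 70 mm out (z of ring_eye in the frame of hook between -0.01 and 0.07 m and x of ring_eye in the frame of hook between -0.016 and 0.016 m and y of ring_eye in the frame of hook between -0.016 and 0.016 m and angle between the z axis of ring_key and the z axis of hook, either way round below 1.1 rad and angle between ring_key's own x axis and vertical below 0.5 rad and linear speed of ring_key below 0.03 m/s and angular speed of ring_key below 0.3 rad/s); the robot touches nothing.
It fails at once if the screwdriver or the stepped stick is moved by more than 30 mm (distance of any of screwdriver, focus_stick from where it was at the start of the episode above 0.03 m).
It also fails if it takes over 67 s, if anything falls off the work surface, if the arm or the gripper's body presses on something with over 40 N, if the wrist force passes 120 N, or if a joint passes its speed limit or range.

## Working session

There is one attempt and no reset: what is moved stays moved. The work goes in short steps, Python scripts to look and compute and a shell command to move; the robot and the scene stay as the last step left them, time stands still between calls to the robot, and variables do not carry over. Pictures are saved under pics/ and viewed, at most 10 in all, crops included, and the job is handed in when it is done.

```bash
ls; mkdir -p pics
python3 - <<'E'
from cell import manip, eyes, sign_off
import cv2,numpy as np
s=manip.get_state();print({k:np.round(v,3).tolist() for k,v in s.items()})
for n in("side","top"):
    d=eyes.get_image(n);cv2.imwrite(f"pics/{n}0.png",d["color"])
    print(n,d["fov_y"],d["cx"],d["cy"],d["D"],np.round(d["R"],4).tolist(),d["t"])
E
```

```text
cell.py
pics
shift.py
{'clock': 0.0, 'joint_positions': [-1.312, 0.308, 1.508, 0.0, 1.328, -0.074], 'qd': [-0.0, 0.001, 0.002, -0.0, 0.0, -0.0], 'joint_efforts': [-0.002, -45.756, -25.191, -0.0, 0.013, -0.0], 'position': [0.187, -0.543, 0.194], 'tool_rot': [-3.14, -0.0, 0.332], 'contact_force': [-0.74, 0.084, -0.104], 'wrist_torque': [0.047, -0.009, 0.053], 'finger_force': 0.0, 'gripper_width': 0.085}
side 46.57755736067753 318.8488470904457 206.37082965468906 [-0.08348475  0.          0.          0.          0.        ] [[-0.9619, -0.2734, 0.0088], [-0.1078, 0.3492, -0.9308], [0.2514, -0.8963, -0.3654]] [0.55146237 0.25641997 0.88398573]
top 45.32610831218919 318.9414602850954 191.9624573855056 [0.00340444 0.         0.         0.         0.        ] [[0.0149, -0.9996, -0.0227], [-0.9984, -0.0137, -0.0543], [0.054, 0.0235, -0.9983]] [-0.05696128  0.57599654  1.34884522]
```

View pics/side0.png

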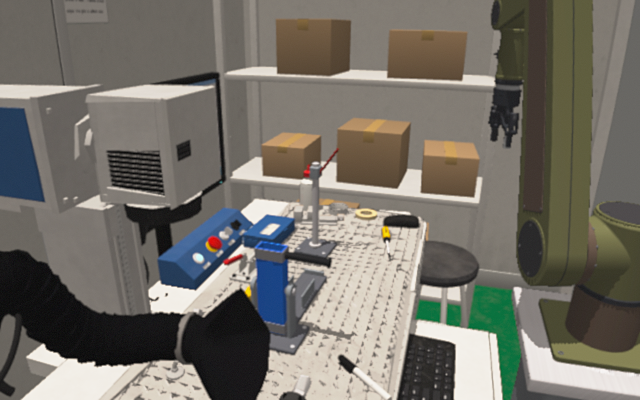

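View pics/top0.png

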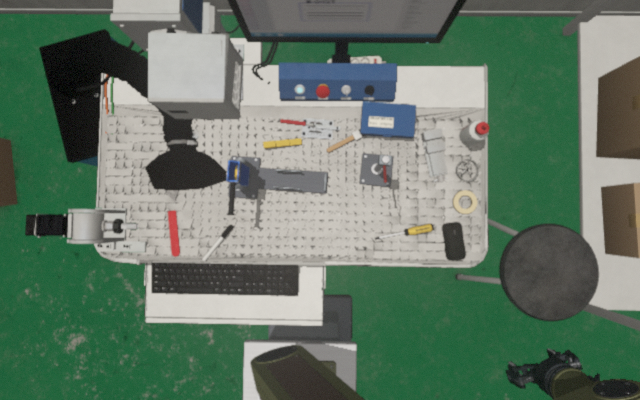

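The side view shows the blue tube at (270,280), its crank running to (325,262), and the hook stand at (317,200) with the peg tip near (338,150). In the top view the tube is at (238,172), the crank end at (232,212), the channel end at (327,182), the hook at (385,170), the screwdriver at (420,230) and the stepped stick at (283,143).

```bash
cat > h.py <<'E'
import cv2,numpy as np
from scipy.spatial.transform import Rotation as Ro
def cam(d):
    f=d["color"].shape[0]/2/np.tan(np.radians(d["fov_y"])/2)
    return np.array([[f,0,d["cx"]],[0,f,d["cy"]],[0,0,1]]),np.array(d["D"],float),np.array(d["R"]),np.array(d["t"])
def ray(d,uv):
    K,D,R,t=cam(d);p=cv2.undistortPoints(np.array([[uv]],float),K,D)[0,0]
    v=R.T@np.array([p[0],p[1],1]);return -R.T@t,v/np.linalg.norm(v)
def plane(d,uv,z):
    o,v=ray(d,uv);return o+v*(z-o[2])/v[2]
def tri(d1,u1,d2,u2):
    o1,v1=ray(d1,u1);o2,v2=ray(d2,u2)
    s=np.linalg.lstsq(np.c_[v1,-v2],o2-o1,rcond=None)[0]
    a=o1+s[0]*v1;b=o2+s[1]*v2;return (a+b)/2,np.linalg.norm(a-b)
def proj(d,X):
    K,D,R,t=cam(d);return cv2.projectPoints(np.array(X,float).reshape(-1,1,3),cv2.Rodrigues(R)[0],t,K,D)[0][:,0]
def tool(s):return np.array(s["position"]),Ro.from_euler('xyz',s["tool_rot"]).as_matrix()
E
python3 - <<'E'
import cv2,numpy as np
a=cv2.imread('pics/side0.png');b=cv2.imread('pics/top0.png')
r=lambda i,k:cv2.resize(i,None,fx=k,fy=k,interpolation=cv2.INTER_CUBIC)
t=r(b[140:215,215:415],4)
l=np.hstack([r(a[235:355,235:355],2.5),r(a[140:260,290:370],2.5)])
o=np.zeros((600,800,3),np.uint8);o[:300]=t;o[300:,:l.shape[1]]=l
cv2.imwrite('pics/c1.png',o)
for n,i in(("side",a),("top",b)):
    h=cv2.cvtColor(i,cv2.COLOR_BGR2HSV)
    for c,lo,hi in(("red",(0,150,90),(6,255,255)),("red2",(174,150,90),(180,255,255)),("yel",(20,150,110),(32,255,255)),("blue",(105,150,60),(125,255,255))):
        m=cv2.inRange(h,lo,hi);k,_,st,ce=cv2.connectedComponentsWithStats(m)
        print(n,c,[(st[j].tolist(),ce[j].round(1).tolist()) for j in range(1,k) if st[j,4]>8])
E
```

```text
side red [([328, 148, 11, 14, 23], [332.8, 154.4]), ([303, 164, 7, 13, 30], [306.0, 169.5]), ([208, 238, 13, 11, 86], [214.3, 242.7]), ([225, 257, 12, 7, 23], [230.6, 259.7])]
side red2 [([305, 170, 5, 7, 17], [306.7, 173.1]), ([208, 236, 14, 13, 29], [215.7, 240.6]), ([223, 256, 18, 8, 32], [230.5, 259.8])]
side yel [([382, 226, 8, 12, 78], [385.3, 231.8]), ([206, 242, 10, 10, 36], [210.0, 247.5]), ([245, 287, 6, 11, 47], [247.9, 291.9])]
side blue [([0, 109, 25, 11, 50], [14.7, 111.4]), ([7, 116, 7, 6, 13], [10.5, 117.7]), ([24, 120, 7, 25, 43], [26.9, 132.9]), ([11, 124, 5, 7, 9], [13.2, 126.8]), ([9, 134, 4, 7, 9], [10.3, 137.1]), ([2, 139, 6, 5, 9], [5.0, 141.0]), ([26, 157, 6, 5, 9], [28.0, 158.7]), ([31, 160, 7, 16, 29], [34.3, 169.2]), ([38, 183, 3, 7, 10], [38.8, 186.3]), ([2, 188, 17, 9, 33], [9.8, 193.6]), ([40, 191, 2, 7, 10], [40.5, 193.8]), ([20, 193, 20, 7, 36], [30.8, 197.1]), ([242, 216, 52, 36, 881], [266.7, 233.2]), ([221, 230, 20, 30, 66], [233.0, 242.5]), ([202, 238, 7, 15, 37], [204.2, 246.6]), ([223, 241, 6, 7, 13], [225.5, 244.2]), ([223, 245, 3, 6, 9], [224.0, 247.7]), ([257, 259, 31, 65, 1690], [271.7, 290.4]), ([168, 260, 20, 15, 85], [179.6, 265.7]), ([188, 261, 7, 6, 16], [190.9, 263.4]), ([162, 261, 60, 28, 136], [191.3, 279.9]), ([187, 276, 8, 4, 9], [190.3, 277.4])]
top red [([317, 86, 12, 11, 95], [322.4, 91.0]), ([477, 123, 12, 11, 90], [482.1, 127.8]), ([169, 211, 10, 45, 271], [173.5, 232.9])]
top red2 []
top yel []
top blue []
```

View pics/c1.png

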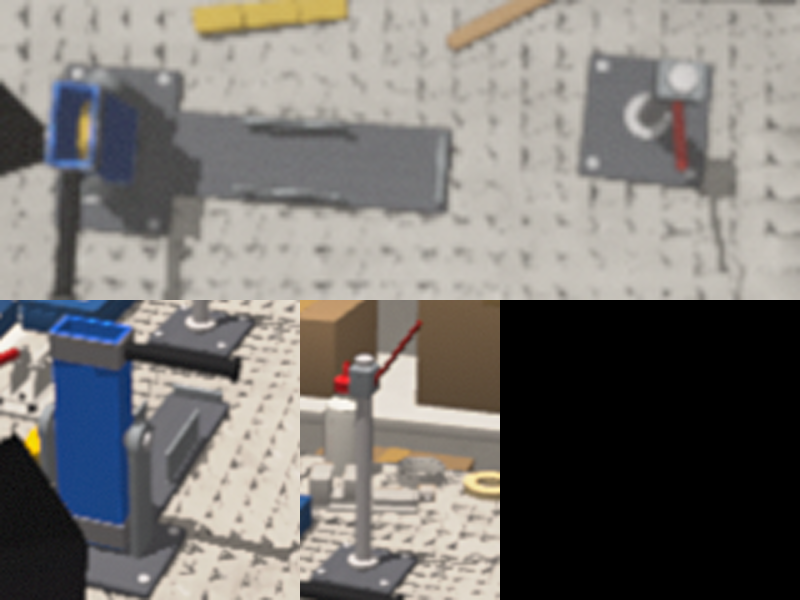

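The crop gives the tube mouth rim, the crank bar (end disc in side near (330,262)), the channel plate corners, and the peg (tip at side (338,149), top (386,182)).

```bash
cat > m1.py <<'E'
from cell import manip, eyes, sign_off
from h import *
T=eyes.get_image("top");S=eyes.get_image("side")
E
python3 - <<'E'
from m1 import *
print('mouth',tri(T,(233,171.2),S,(271.8,245)))
print('crank end',tri(T,(231,213.5),S,(329.8,262.2)))
print('crank root',tri(T,(232,182.5),S,(286,255)))
print('hook tip',tri(T,(385.75,182),S,(338,148.8)))
print('hook root',tri(T,(384.25,165),S,(321.2,168.8)))
for u in((327.5,172.5),(326.75,193.25),(263.75,168.75),(265,188.75)):print('chan',plane(T,u,.01))
for u in((363.5,153),(393,155.5),(389.5,186.5),(360,183.5)):print('hookbase',plane(T,u,.01))
b=T["color"];i=b[205:225,215:250].min(2);print(i[:,8:26])
h=cv2.cvtColor(b,cv2.COLOR_BGR2HSV);m=(cv2.inRange(h,(0,110,60),(8,255,255))|cv2.inRange(h,(172,110,60),(180,255,255)))[150:195,370:400]
y,x=np.nonzero(m);print('peg',sorted(zip(y+150,x+370))[::4])
for p in ((378,175),):pass
m=cv2.inRange(h,(20,100,100),(35,255,255));k,_,st,ce=cv2.connectedComponentsWithStats(m)
for j in range(1,k):
    if st[j,4]>8:print(st[j],plane(T,ce[j],.01))
E
```

```text
mouth (array([0.61595949, 0.16226138, 0.19139937]), np.float64(0.0003563176440316351))
crank end (array([0.50932222, 0.1674696 , 0.17639092]), np.float64(0.00297342176134027))
crank root (array([0.5882873 , 0.16673714, 0.17795001]), np.float64(0.0010831500589240962))
hook tip (array([ 0.58725345, -0.20774778,  0.27832054]), np.float64(0.0004384220967110127))
hook root (array([ 0.63099545, -0.21053969,  0.22351638]), np.float64(0.003547491542586509))
chan [ 0.6331592  -0.07226399  0.01      ]
chan [ 0.57364759 -0.07095307  0.01      ]
chan [0.64162944 0.11099161 0.01      ]
chan [0.58412602 0.10617909 0.01      ]
hookbase [ 0.69053064 -0.17457471  0.01      ]
hookbase [ 0.68433146 -0.25883021  0.01      ]
hookbase [ 0.59536947 -0.24947703  0.01      ]
hookbase [ 0.60282483 -0.16547086  0.01      ]
[[179 179 179 177 168 130  77  67  62  53  85 161 189 187 184 184 184 183]
 [178 179 178 176 175 142  83  65  60  55  88 156 183 184 183 184 185 184]
 [178 178 177 177 174 142  77  61  62  61  84 153 179 182 181 181 182 183]
 [175 176 178 178 177 141  77  64  62  53  95 153 177 180 181 179 1
[... 943 characters left out ...]
78 178 180 179 175 158 164 176 172 172]
 [177 179 178 173 172 176 176 179 179 180 179 178 166 165 176 179 178 178]
 [177 178 177 165 165 174 178 177 177 179 180 177 158 167 182 184 181 180]
 [177 181 177 168 168 169 157 148 145 164 175 173 167 176 183 187 184 182]]
peg [(np.int64(166), np.int64(383)), (np.int64(169), np.int64(384)), (np.int64(171), np.int64(385)), (np.int64(173), np.int64(385)), (np.int64(175), np.int64(385)), (np.int64(177), np.int64(385)), (np.int64(179), np.int64(385)), (np.int64(180), np.int64(386))]
[264 138  38  10 237] [0.71696952 0.0589882  0.01      ]
[234 168   3  11  21] [0.62928944 0.1925421  0.01      ]
[408 224  25  11 181] [ 0.47531513 -0.33591557  0.01      ]
```

```bash
cat > to.py <<'E'
# to(x,y,z,rpy): shift in tool axes from the measured pose
from cell import manip, eyes, sign_off
from h import *
def to(p,rpy,s=None,grasp=False):
    s=s or manip.get_state();c,R=tool(s);Rt=Ro.from_euler('xyz',rpy).as_matrix()
    p=np.array(p,float)+(Rt[:,2]*.019 if grasp else 0)
    d=R.T@(p-c);r=Ro.from_matrix(R.T@Rt).as_rotvec()
    print('to',np.round(d,4),np.round(r,3),'rows',np.ceil(max(np.linalg.norm(d)/.0417,np.linalg.norm(r)/.125)))
E
python3 - <<'E'
from m1 import *;from to import *
for a in((215,187),(222,183),(226,175)):
  for b in((268,352),(262,328),(245,290)):print(a,b,tri(T,a,S,b))
to((.42,-.25,.31),(np.pi,0,-.04))
E
```

```text
(215, 187) (268, 352) (array([0.5904596 , 0.24756806, 0.02741939]), np.float64(0.00904803394896133))
(215, 187) (262, 328) (array([0.59488901, 0.23972847, 0.07079212]), np.float64(0.024067294369300683))
(215, 187) (245, 290) (array([0.60714909, 0.23097543, 0.13772948]), np.float64(0.0596064559955237))
(222, 183) (268, 352) (array([0.60062245, 0.23052054, 0.01215989]), np.float64(0.003712642502112585))
(222, 183) (262, 328) (array([0.60487844, 0.22296556, 0.05716361]), np.float64(0.01933347350334274))
(222, 183) (245, 290) (array([0.61702971, 0.21472931, 0.12644568]), np.float64(0.05608498361846386))
(226, 175) (268, 352) (array([0.6156644 , 0.21903781, 0.00112481]), np.float64(0.015220086593968861))
(226, 175) (262, 328) (array([0.6196283 , 0.21153981, 0.04709955]), np.float64(0.0013690727282341998))
(226, 175) (245, 290) (array([0.63152745, 0.20338283, 0.11766647]), np.float64(0.03984624671549701))
to [ 0.3157 -0.2016 -0.1157] [-0.001  0.     0.372] rows 10.0
```

```bash
python3 shift.py '[[0.316,-0.202,-0.116,0,0,0.372],[0.316,-0.202,-0.116,0,0,0.372],[0.316,-0.202,-0.116,0,0,0.372],[0.316,-0.202,-0.116,0,0,0.372],[0.316,-0.202,-0.116,0,0,0.372],[0.316,-0.202,-0.116,0,0,0.372],[0.316,-0.202,-0.116,0,0,0.372],[0.316,-0.202,-0.116,0,0,0.372],[0.316,-0.202,-0.116,0,0,0.372],[0.316,-0.202,-0.116,0,0,0.372],[0.316,-0.202,-0.116,0,0,0.372],[0.316,-0.202,-0.116,0,0,0.372]]' 0.05
python3 -c "
from to import *
to((.53,.166,.22),(np.pi,0,-.04),grasp=True)"
```

```text
clock: 1.3
position: [0.4208, -0.249, 0.3109]
tool_rot: [3.141, -0.001, -0.037]
contact_force: [-0.7, 0.7, 0.5]
gripper_width: 0.0502
finger_force: 0.0
to [ 0.0936 -0.4189  0.1095] [ 0.001 -0.001  0.003] rows 11.0
```

```bash
python3 shift.py '[[0.094,-0.419,0.05,0,0,0],[0.094,-0.419,0.05,0,0,0],[0.094,-0.419,0.05,0,0,0],[0.094,-0.419,0.05,0,0,0],[0.094,-0.419,0.05,0,0,0],[0.094,-0.419,0.05,0,0,0],[0.094,-0.419,0.05,0,0,0],[0.094,-0.419,0.05,0,0,0],[0.094,-0.419,0.05,0,0,0],[0.094,-0.419,0.05,0,0,0],[0.094,-0.419,0.05,0,0,0],[0.094,-0.419,0.1,0,0,0]]' 0.05
python3 - <<'E'
from m1 import *;from to import *
to((.53,.166,.177),(np.pi,0,-.04),grasp=True)
a=cv2.resize(T["color"][140:240,190:340],None,fx=4,fy=4);b=cv2.resize(S["color"][190:350,210:410],None,fx=3,fy=3)[:,:]
cv2.imwrite('pics/g1.png',np.vstack([cv2.resize(np.hstack([a[:400]]),(600,400))])[:, :]);cv2.imwrite('pics/g1s.png',b)
E
```

```text
clock: 2.3
position: [0.5381, 0.1689, 0.2244]
tool_rot: [-3.136, -0.015, -0.038]
contact_force: [2.7, 0.3, -0.3]
gripper_width: 0.0502
finger_force: 0.0
to [ 0.0052 -0.0032  0.054 ] [0.005 0.014 0.   ] rows 2.0
```

View pics/g1s.png

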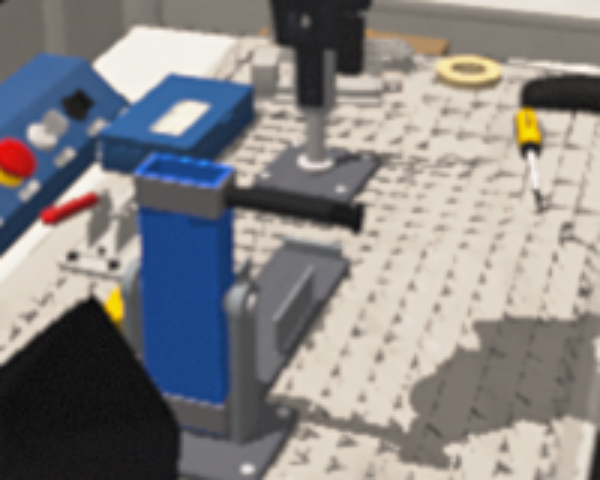

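```bash
python3 shift.py '[[0,0,0,0,0,0],[0,0,0,0,0,0],[0,0,0.02,0,0,0],[0,0,0.04,0,0,0],[0,0,0.052,0,0,0],[0,0,0.052,0,0,0],[0,0,0.052,0,0,0]]' 0.05
python3 -c "
from to import *
to((.53,.166,.177),(np.pi,0,-.04),grasp=True)"
```

```text
clock: 2.98
position: [0.5323, 0.1644, 0.1684]
tool_rot: [-3.141, -0.002, -0.042]
contact_force: [0.3, 0.7, 0.5]
gripper_width: 0.0499
finger_force: 0.0
to [-0.0024 -0.0015  0.0104] [-0.    -0.002 -0.002] rows 1.0
```

```bash
python3 shift.py '[[-0.002,-0.002,0.01,0,0,0],[-0.002,-0.002,0.01,0,0,0]]' 0.05; python3 shift.py '[[0,0,0,0,0,0],[0,0,0,0,0,0],[0,0,0,0,0,0],[0,0,0,0,0,0],[0,0,0,0,0,0],[0,0,0,0,0,0]]' 0.0
```

```text
clock: 3.15
position: [0.5293, 0.1672, 0.1571]
tool_rot: [-3.141, -0.001, -0.041]
contact_force: [0.0, -0.9, -0.5]
gripper_width: 0.0502
finger_force: 0.0
clock: 3.65
position: [0.5292, 0.1673, 0.157]
tool_rot: [-3.142, -0.0, -0.04]
contact_force: [1.2, -0.5, 0.1]
gripper_width: -0.0001
finger_force: 0.0
```

Run:
```python
from m1 import *;from to import *
a=cv2.resize(T["color"][140:240,180:310],None,fx=4,fy=4);b=cv2.resize(S["color"][190:290,240:370],None,fx=4,fy=4)
o=np.zeros((600,800,3),np.uint8);o[:400,:400]=a[:,:400];o[:400,400:]=b[:,120:520];cv2.imwrite('pics/g2.png',o[:400])
print(proj(S,manip.get_state()['position']),proj(T,manip.get_state()['position']))
```

```text
[[317.80240018 270.41689732]] [[232.95935864 206.39230033]]
```

View pics/g2.png

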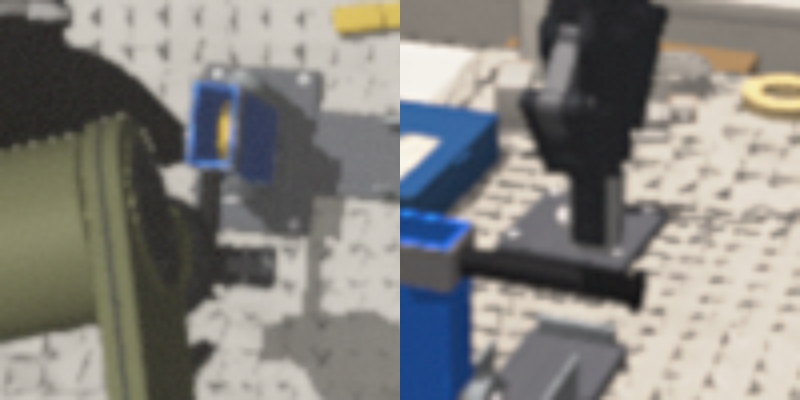

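Run:
```python
from m1 import *
print(S['R'].round(4).tolist(),S['t'],T['t'])
print(proj(S,[[.529,.1665,.2105],[.5381,.1689,.2244],[.187,-.544,.194],[.529,.167,.19],[.529,.1665,.177]]).round(1))
o,v=ray(S,(318.5,251.5))
for y in(.17,.16,.14,.12,.1,.08):print((o+v*(y-o[1])/v[1]).round(3))
b=cv2.imread('pics/side0.png');cv2.imwrite('pics/z.png',np.hstack([cv2.resize(b[60:160,470:570],None,fx=4,fy=4),cv2.resize(cv2.imread('pics/top0.png')[190:270,190:270],(400,400))]))
```

```text
[[-0.9619, -0.2734, 0.0088], [-0.1078, 0.3492, -0.9308], [0.2514, -0.8963, -0.3654]] [0.55146237 0.25641997 0.88398573] [-0.05696128  0.57599654  1.34884522]
[[318.2 242.6]
 [312.8 235.1]
 [496.4 160.7]
 [318.1 253.4]
 [318.1 260. ]]
[0.527 0.17  0.195]
[0.53 0.16 0.19]
[0.536 0.14  0.18 ]
[0.541 0.12  0.169]
[0.547 0.1   0.158]
[0.553 0.08  0.148]
```

View pics/z.png

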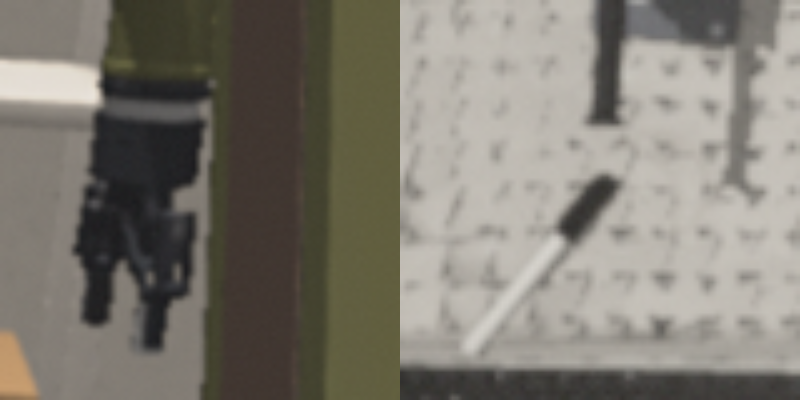

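The side view shows the shut fingertips at about (318.5,251.5), but the reported TCP projects to (317.8,270). In the start picture the offset is about the same, so the fingertips really sit about 33 mm higher than reported, above the bar (bar rows 255–262). I'll open, go down about 33 mm and close again.

```bash
python3 shift.py '[[0,0,-0.02,0,0,0],[0,0,-0.02,0,0,0],[0,0,-0.02,0,0,0],[0,0,-0.02,0,0,0],[0,0,-0.02,0,0,0],[0,0,0.01,0,0,0],[0,0,0.032,0,0,0],[0,0,0.032,0,0,0]]' 0.05; python3 shift.py '[[0,0,0,0,0,0],[0,0,0,0,0,0],[0,0,0,0,0,0],[0,0,0,0,0,0],[0,0,0,0,0,0],[0,0,0,0,0,0]]' 0.0
python3 - <<'E'
from m1 import *
b=cv2.resize(S["color"][190:290,250:350],None,fx=4,fy=4);cv2.imwrite('pics/g3.png',b)
E
```

```text
clock: 4.52
position: [0.5249, 0.1662, 0.1202]
tool_rot: [3.139, 0.009, -0.04]
contact_force: [-0.4, -0.6, -0.5]
gripper_width: 0.05
finger_force: 0.0
clock: 5.02
position: [0.5303, 0.1678, 0.1263]
tool_rot: [-3.14, -0.003, -0.04]
contact_force: [-0.2, 2.1, 4.6]
gripper_width: 0.0118
finger_force: 58.7
```

View pics/g3.png

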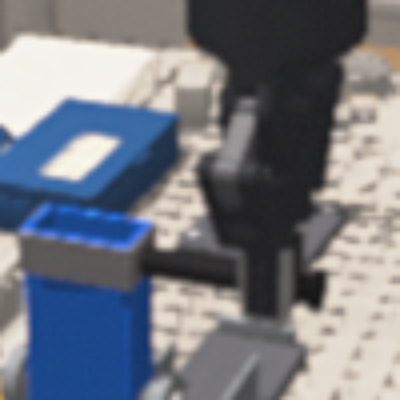

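The bar is gripped: fingertip row 269.5, bar at about row 258, so about 20 mm deep. Now I'll tip the tube.

```bash
python3 shift.py '[[0,0.007,0,0,0,0],[0,0.014,0.001,0,0,0],[0,0.021,0.003,0,0,0],[0,0.028,0.006,0,0,0],[0,0.035,0.009,0,0,0],[0,0.041,0.013,0,0,0],[0,0.046,0.017,0,0,0],[0,0.052,0.022,0,0,0]]'
```

```text
clock: 5.78
position: [0.5279, 0.1183, 0.1037]
tool_rot: [-3.136, -0.002, -0.042]
contact_force: [0.1, 11.9, 2.3]
gripper_width: 0.0122
finger_force: 62.5
```

```bash
python3 shift.py '[[0,0.005,0.006,0,0,0],[0,0.009,0.011,0,0,0],[0,0.016,0.024,0,0,0],[0,0.019,0.038,0,0,0],[0,0.02,0.052,0,0,0],[0,0.0185,0.066,0,0,0],[0,0.0165,0.074,0,0,0],[0,0.014,0.08,0,0,0],[0,0.01,0.088,0,0,0],[0,0.01,0.088,0,0,0],[0,0.01,0.088,0,0,0]]'
```

```text
clock: 6.7
position: [0.5269, 0.1043, 0.014]
tool_rot: [3.14, -0.0, -0.04]
contact_force: [3.0, -3.4, -9.6]
gripper_width: 0.0123
finger_force: 71.1
```

```bash
python3 shift.py '[[0,0,0,0,0,0],[0,0,0,0,0,0],[0,0,0,0,0,0],[0,0,0,0,0,0],[0,0,0,0,0,0],[0,0,0,0,0,0]]' 0.04
python3 - <<'E'
from m1 import *
for n,i in(("top",T),("side",S)):
    h=cv2.cvtColor(i["color"],cv2.COLOR_BGR2HSV)
    m=cv2.inRange(h,(20,100,100),(35,255,255));k,_,st,ce=cv2.connectedComponentsWithStats(m)
    for j in range(1,k):
        if st[j,4]>8:print(n,st[j],ce[j].round(1),plane(i,ce[j],.018).round(3))
E
```

```text
clock: 7.2
position: [0.5266, 0.1054, 0.0151]
tool_rot: [-3.141, -0.0, -0.04]
contact_force: [0.4, 0.8, -0.1]
gripper_width: 0.0401
finger_force: 0.0
top [264 138  38  10 236] [282.3 142.9] [0.716 0.058 0.018]
top [310 175  14  14 104] [316.8 181.6] [ 0.606 -0.042  0.018]
top [408 224  25  11 179] [419.8 229.2] [ 0.475 -0.334  0.018]
side [382 226   8  13  84] [385.2 231.9] [ 0.476 -0.335  0.018]
side [206 242  10  10  37] [209.8 247.5] [ 0.897 -0.105  0.018]
side [302 272  11   9  59] [306.3 275.6] [ 0.615 -0.04   0.018]
```

```bash
python3 shift.py '[[0,0,-0.04,0,0,0],[0,0,-0.08,0,0,0],[0,0,-0.11,0,0,0],[0,0,-0.12,0,0,0],[0,0,-0.12,0,0,0]]' 0.055
python3 - <<'E'
from m1 import *;from to import *
to((.607,-.041,.06),(np.pi,0,np.pi/2-.045))
print(manip.get_state()['joint_positions'])
for n,i in(("top",T),("side",S)):
    h=cv2.cvtColor(i["color"],cv2.COLOR_BGR2HSV)
    m=cv2.inRange(h,(20,80,80),(35,255,255));k,_,st,ce=cv2.connectedComponentsWithStats(m)
    for j in range(1,k):
        if st[j,4]>8 and 300<ce[j][0]<330:print(n,st[j],ce[j].round(1))
print(tri(T,(317,181.9),S,(306.5,275.5)))
E
```

```text
clock: 7.72
position: [0.5292, 0.1057, 0.1382]
tool_rot: [-3.14, -0.007, -0.04]
contact_force: [0.6, 0.0, -0.4]
gripper_width: 0.055
finger_force: 0.0
to [0.0869 0.1428 0.0743] [-0.     0.    -1.566] rows 13.0
[1.18677024e-01 3.08261070e-01 1.67163683e+00 4.48810050e-05
 1.16224793e+00 1.72967252e+00]
top [310 175  14  15 113] [316.8 181.7]
side [310  13   7   6  13] [312.5  15.6]
side [300  19   5  10  12] [301.5  23.7]
side [310 134  30   9 103] [323.  139.8]
side [302 272  18  11 115] [310.7 276.1]
(array([ 0.60987926, -0.04158917,  0.01774454]), np.float64(0.009647185102345999))
```

```bash
python3 shift.py '[[0.007,0.012,0,0,0,-0.12],[0.014,0.024,0,0,0,-0.24],[0.021,0.036,0,0,0,-0.36],[0.028,0.048,0,0,0,-0.48],[0.035,0.06,0,0,0,-0.6],[0.043,0.072,0,0,0,-0.72],[0.05,0.084,0,0,0,-0.84],[0.058,0.096,0,0,0,-0.96],[0.065,0.108,0,0,0,-1.08],[0.073,0.12,0.02,0,0,-1.2],[0.08,0.132,0.04,0,0,-1.32],[0.085,0.142,0.06,0,0,-1.44]]'
python3 shift.py '[[0,0,0,0,0,-0.126],[0,0,0,0,0,-0.126],[0,0,0,0,0,-0.126],[0,0,0,0,0,-0.126]]'
python3 - <<'E'
from m1 import *;from to import *
to((.607,-.041,.0),(np.pi,0,np.pi/2-.045))
a=cv2.resize(T["color"][150:220,270:370],None,fx=4,fy=4);b=cv2.resize(S["color"][210:310,250:350],None,fx=4,fy=4);o=np.zeros((400,800,3),np.uint8);o[:280,:400]=a;o[:,400:]=b;cv2.imwrite('pics/g4.png',o)
E
```

```text
clock: 8.82
position: [0.6046, -0.0407, 0.0715]
tool_rot: [-3.138, 0.0, 1.405]
contact_force: [0.1, -0.8, 0.0]
gripper_width: 0.0548
finger_force: 0.0
clock: 9.15
position: [0.6051, -0.0397, 0.0738]
tool_rot: [-3.14, -0.0, 1.523]
contact_force: [-0.3, -0.2, -0.0]
gripper_width: 0.0549
finger_force: 0.0
to [-0.0013  0.0012  0.0749] [ 0.    -0.    -0.001] rows 2.0
```

View pics/g4.png

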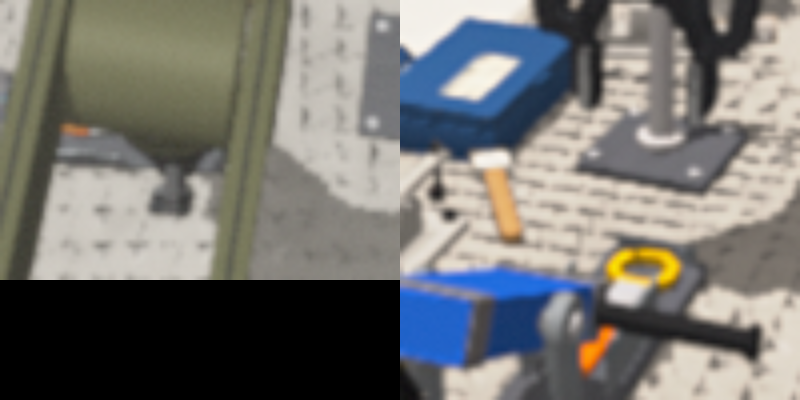

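Fingertips straddle the ring line at side (297.5,236) and (325,238), with the ring at (311,277). The tips are about 0.104 m high, so the +30 mm tip offset holds. Descending.

```bash
python3 shift.py '[[-0.001,0.001,0.03,0,0,0],[-0.001,0.001,0.06,0,0,0],[-0.001,0.001,0.08,0,0,0],[-0.001,0.001,0.088,0,0,0],[-0.001,0.001,0.088,0,0,0],[-0.001,0.001,0.088,0,0,0]]' 0.055
python3 shift.py '[[0,0,0.003,0,0,0],[0,0,0.003,0,0,0]]'
python3 shift.py '[[0,0,0.003,0,0,0],[0,0,0.003,0,0,0]]'
```

```text
clock: 9.75
position: [0.6073, -0.0409, -0.0126]
tool_rot: [3.141, 0.0, 1.526]
contact_force: [-0.0, 0.5, 0.6]
gripper_width: 0.0552
finger_force: 0.0
clock: 9.92
position: [0.6081, -0.0412, -0.0149]
tool_rot: [3.139, 0.0, 1.526]
contact_force: [-0.0, 0.4, 0.1]
gripper_width: 0.055
finger_force: 0.0
clock: 10.08
position: [0.6072, -0.0411, -0.0186]
tool_rot: [3.14, 0.0, 1.526]
contact_force: [-0.6, -0.7, -0.1]
gripper_width: 0.0549
finger_force: 0.0
```

```bash
python3 shift.py '[[0,0,0.003,0,0,0],[0,0,0.003,0,0,0]]'
python3 shift.py '[[0,0,0,0,0,0],[0,0,0,0,0,0],[0,0,0,0,0,0],[0,0,0,0,0,0]]' 0.02
```

```text
clock: 10.25
position: [0.6066, -0.0411, -0.0223]
tool_rot: [-3.141, -0.0, 1.526]
contact_force: [0.0, 0.6, 0.6]
gripper_width: 0.0547
finger_force: 0.0
clock: 10.58
position: [0.607, -0.0411, -0.0218]
tool_rot: [3.141, 0.0, 1.526]
contact_force: [-0.4, -0.0, 2.8]
gripper_width: 0.0362
finger_force: 59.6
```

```bash
python3 shift.py '[[0,0,-0.005,0,0,0],[0,0,-0.015,0,0,0],[0,0,-0.03,0,0,0],[0,0,-0.05,0,0,0],[0,0,-0.075,0,0,0],[0,0,-0.1,0,0,0],[0,0,-0.1,0,0,0]]'
python3 shift.py '[[-0.006,-0.004,0,0,0,-0.12],[-0.013,-0.009,0,0,0,-0.24],[-0.019,-0.013,0,0,0,-0.36],[-0.026,-0.018,0,0,0,-0.48],[-0.032,-0.022,0,0,0,-0.6],[-0.038,-0.027,0,0,0,-0.72],[-0.045,-0.031,0,0,0,-0.84],[-0.051,-0.036,0,0,0,-0.96],[-0.057,-0.04,0,0,0,-1.08],[-0.064,-0.045,0,0,0,-1.2],[-0.07,-0.049,0,0,0,-1.32],[-0.0765,-0.0536,0,0,0,-1.44]]'
python3 shift.py '[[0,0,0.03,0,0,-0.085],[0,0,0.06,0,0,-0.085],[0,0,0.06,0,0,-0.085],[0,0,0.06,0,0,-0.085]]'
python3 - <<'E'
from m1 import *
for n,i in(("top",T),("side",S)):
    h=cv2.cvtColor(i["color"],cv2.COLOR_BGR2HSV)
    for c,lo,hi in(("yel",(20,80,80),(35,255,255)),("or",(8,170,120),(18,255,255))):
        m=cv2.inRange(h,lo,hi);k,_,st,ce=cv2.connectedComponentsWithStats(m)
        for j in range(1,k):
            if st[j,4]>8 :print(n,c,st[j],ce[j].round(1),plane(i,ce[j],.05).round(3))
E
```

```text
clock: 11.17
position: [0.6108, -0.0416, 0.0836]
tool_rot: [3.132, 0.001, 1.526]
contact_force: [0.9, 0.0, 0.5]
gripper_width: 0.0366
finger_force: 60.3
clock: 12.17
position: [0.5491, -0.1152, 0.0775]
tool_rot: [3.141, -0.001, 2.972]
contact_force: [-0.4, 0.6, -0.7]
gripper_width: 0.0362
finger_force: 60.2
clock: 12.5
position: [0.5476, -0.1145, 0.0164]
tool_rot: [3.141, -0.005, 3.05]
contact_force: [-0.1, -0.1, -1.2]
gripper_width: 0.0365
finger_force: 60.3
top yel [263 138  39  11 258] [282.1 142.9] [0.711 0.056 0.05 ]
top yel [407 224  26  11 192] [419.7 229.2] [ 0.476 -0.328  0.05 ]
side yel [572   0  68 186 489] [606.   89.3] [-1.156 -4.258  0.05 ]
side yel [413  11  19  19  71] [423.5  17.4] [-1.37  25.892  0.05 ]
side yel [328  76  21  16  55] [339.4  80.8] [ 1.413 -3.69   0.05 ]
side yel [330 167  21   6  65] [339.4 170.3] [ 0.712 -0.766  0.05 ]
side yel [355 209  22  10  72] [365.  212.8] [ 0.543 -0.381  0.05 ]
side yel [382 225   8  14  87] [385.2 231.8] [ 0.467 -0.265  0.05 ]
side yel [206 242  10  10  39] [209.6 247.4] [ 0.864 -0.048  0.05 ]
side yel [343 247   8  10  36] [346.7 251.5] [ 0.54  -0.124  0.05 ]
side yel [334 249   2   5   9] [334.6 250.8] [ 0.569 -0.12   0.05 ]
side yel [590 259  50  15 137] [615.6 262.5] [-0.091 -0.246  0.05 ]
side yel [550 301  20  11 114] [561.6 304.8] [ 0.076 -0.016  0.05 ]
side yel [553 350  10   9  44] [557.  354.6] [0.113 0.151 0.05 ]
side or [208 242   7   7   9] [210.4 245.7] [ 0.867 -0.057  0.05 ]
side or [372 255   9   3  11] [376.  255.8] [ 0.468 -0.122  0.05 ]
side or [370 257  18   6  47] [379.1 259.8] [ 0.458 -0.105  0.05 ]
```

```bash
python3 shift.py '[[0,0,0.02,0,0,0],[0,0,0.035,0,0,0],[0,0,0.043,0,0,0],[0,0,0.045,0,0,0],[0,0,0.045,0,0,0]]'
python3 shift.py '[[0,0,0.003,0,0,0],[0,0,0.003,0,0,0]]'
```

```text
clock: 13.02
position: [0.5503, -0.1151, -0.0266]
tool_rot: [-3.141, 0.001, 3.051]
contact_force: [-0.2, 0.6, -1.4]
gripper_width: 0.0362
finger_force: 60.3
clock: 13.18
position: [0.5506, -0.1153, -0.0295]
tool_rot: [-3.141, 0.002, 3.051]
contact_force: [1.2, 0.5, -1.4]
gripper_width: 0.036
finger_force: 60.5
```

```bash
python3 shift.py '[[0,0,0.002,0,0,0],[0,0,0.002,0,0,0]]'
python3 shift.py '[[0,0,0.0015,0,0,0],[0,0,0.0015,0,0,0]]'
```

```text
clock: 13.35
position: [0.5505, -0.1153, -0.0317]
tool_rot: [-3.141, 0.001, 3.051]
contact_force: [0.6, -0.1, 0.4]
gripper_width: 0.0365
finger_force: 60.8
clock: 13.52
position: [0.5505, -0.1153, -0.0318]
tool_rot: [-3.141, 0.002, 3.051]
contact_force: [-2.0, 0.5, 11.2]
gripper_width: 0.0363
finger_force: 63.5
```

```bash
python3 shift.py '[[0,0,0,0,0,0],[0,0,0,0,0,0],[0,0,0,0,0,0],[0,0,0,0,0,0],[0,0,-0.02,0,0,0],[0,0,-0.05,0,0,0],[0,0,-0.08,0,0,0],[0.03,0,-0.08,0,0,0],[0.06,0.0,-0.08,0,0,0],[0.097,0,-0.08,0,0,0],[0.097,0,-0.08,0,0,0],[0.097,0,-0.08,0,0,0]]' 0.06
cat > key.py <<'E'
from m1 import *
for n,i in(("top",T),("side",S)):
    h=cv2.cvtColor(i["color"],cv2.COLOR_BGR2HSV)
    for c,lo,hi in(("yel",(20,80,80),(35,255,255)),("or",(6,150,100),(19,255,255))):
        m=cv2.inRange(h,lo,hi);k,_,st,ce=cv2.connectedComponentsWithStats(m)
        for j in range(1,k):
            p=plane(i,ce[j],.008)
            if st[j,4]>8 and .38<p[0]<.62 and -.2<p[1]<0:
                y,x=np.nonzero(_==j);e=lambda q:plane(i,(x[q],y[q]),.008).round(3)
                print(n,c,st[j],ce[j].round(1),p.round(4),'L',e(x.argmin()),'R',e(x.argmax()),'T',e(y.argmin()),'B',e(y.argmax()))
E
python3 key.py
```

```text
clock: 14.52
position: [0.4496, -0.1053, 0.046]
tool_rot: [3.141, -0.003, 3.05]
contact_force: [0.8, -0.5, 0.2]
gripper_width: 0.06
finger_force: 0.0
top yel [336 195  14  14  91] [342.6 201.3] [ 0.5513 -0.1164  0.008 ] L [ 0.558 -0.098  0.008] R [ 0.555 -0.135  0.008] T [ 0.569 -0.109  0.008] B [ 0.532 -0.112  0.008]
side yel [333 264  17  11 109] [341.1 268.9] [ 0.5492 -0.1116  0.008 ] L [ 0.568 -0.105  0.008] R [ 0.533 -0.126  0.008] T [ 0.558 -0.135  0.008] B [ 0.544 -0.087  0.008]
side or [369 273  17   8  83] [377.1 276.2] [ 0.4599 -0.1013  0.008 ] L [ 0.479 -0.102  0.008] R [ 0.442 -0.108  0.008] T [ 0.479 -0.112  0.008] B [ 0.442 -0.089  0.008]
```

```bash
python3 shift.py '[[0,0,0.03,0,0,0],[0,0,0.055,0,0,0],[0,0,0.068,0,0,0],[0,0,0.073,0,0,0],[0,0,0.073,0,0,0],[0,0,0.073,0,0,0]]' 0.045
python3 shift.py '[[0,0,0,0,0,0],[0,0,0,0,0,0],[0,0,0,0,0,0],[0,0,0,0,0,0],[0,0,0,0,0,0]]' 0.0
python3 shift.py '[[0,0,-0.01,0,0,0],[0,0,-0.03,0,0,0],[0,0,-0.06,0,0,0],[0,0,-0.1,0,0,0],[0,0,-0.1,0,0,0]]'
python3 - <<'E'
import key
from m1 import *;from to import *
print(manip.get_state()['joint_positions'])
f=np.array([-.996,.09,0]);f/=np.linalg.norm(f);c,s=np.cos(np.radians(55)),np.sin(np.radians(55))
hz=f*c+[0,0,s];hx=-f*s+[0,0,c];root=np.array([.6335,-.211,.2145])
R=np.c_[-hx,np.cross(-hz,-hx),-hz];print('rpy',Ro.from_matrix(R).as_euler('xyz'),np.linalg.det(R))
E
```

```text
clock: 15.12
position: [0.4546, -0.1066, -0.0267]
tool_rot: [-3.141, 0.001, 3.051]
contact_force: [-0.4, -1.5, 0.7]
gripper_width: 0.045
finger_force: 0.0
clock: 15.53
position: [0.4535, -0.1064, -0.0261]
tool_rot: [-3.141, 0.001, 3.051]
contact_force: [0.9, -0.1, -0.0]
gripper_width: 0.0001
finger_force: 0.0
clock: 15.95
position: [0.4579, -0.1078, 0.0793]
tool_rot: [-3.139, 0.012, 3.051]
contact_force: [1.3, -0.9, 0.3]
gripper_width: 0.0001
finger_force: 0.0
top yel [336 195  14  14  92] [342.6 201.3] [ 0.5515 -0.1165  0.008 ] L [ 0.558 -0.098  0.008] R [ 0.555 -0.135  0.008] T [ 0.569 -0.109  0.008] B [ 0.532 -0.112  0.008]
side yel [333 264  17  11 108] [341.1 268.8] [ 0.5494 -0.1119  0.008 ] L [ 0.568 -0.105  0.008] R [ 0.533 -0.126  0.008] T [ 0.558 -0.135  0.008] B [ 0.544 -0.087  0.008]
side or [369 273  18   7  83] [377.2 276.2] [ 0.4599 -0.1015  0.008 ] L [ 0.479 -0.102  0.008] R [ 0.439 -0.104  0.008] T [ 0.479 -0.112  0.008] B [ 0.454 -0.09   0.008]
[-3.21137763e-01  2.89782850e-01  1.89243974e+00 -9.88983752e-06
  9.54195049e-01 -1.80118766e+00]
rpy [3.14159265 0.61086524 3.05147595] 1.0000000000000002
```

```bash
python3 shift.py '[[0,0,0.02,0,0,0],[0,0,0.05,0,0,0],[0,0,0.075,0,0,0],[0,0,0.09,0,0,0],[0,0,0.1,0,0,0],[0,0,0.105,0,0,0],[0,0,0.105,0,0,0]]' 0.035
python3 shift.py '[[0,0,0.002,0,0,0],[0,0,0.002,0,0,0]]'
python3 shift.py '[[0,0,0.002,0,0,0],[0,0,0.002,0,0,0]]'
```

```text
clock: 16.63
position: [0.4509, -0.1056, -0.0337]
tool_rot: [3.14, -0.005, 3.051]
contact_force: [0.8, -0.3, 0.3]
gripper_width: 0.0348
finger_force: 0.0
clock: 16.8
position: [0.4532, -0.1063, -0.0337]
tool_rot: [3.142, 0.0, 3.051]
contact_force: [0.3, 0.1, -0.6]
gripper_width: 0.0351
finger_force: 0.0
clock: 16.97
position: [0.4536, -0.1064, -0.0353]
tool_rot: [-3.141, 0.001, 3.051]
contact_force: [0.2, -0.3, -0.1]
gripper_width: 0.0353
finger_force: 0.0
```

```bash
python3 shift.py '[[0,0,0,0,0,0],[0,0,0,0,0,0],[0,0,0,0,0,0],[0,0,0,0,0,0],[0,0,0,0,0,0]]' 0.0
```

```text
clock: 17.38
position: [0.4535, -0.1064, -0.035]
tool_rot: [-3.141, 0.001, 3.051]
contact_force: [-1.0, 0.8, 6.4]
gripper_width: 0.0154
finger_force: 58.8
```

```bash
cat > hook.py <<'E'
from to import *
f=np.array([-.996,.09,0]);f/=np.linalg.norm(f);c,s=np.cos(np.radians(55)),np.sin(np.radians(55))
hz=f*c+[0,0,s];hx=-f*s+[0,0,c];hy=np.cross(hz,hx);root=np.array([.6335,-.211,.2145])
rpy=(np.pi,.6109,3.0515)
E
python3 - <<'E'
from hook import *
st=manip.get_state();c,R=tool(st);e=R.T@(np.array([.5508,-.1158,.004])-c);print('eye in tool',e)
Rt=Ro.from_euler('xyz',rpy).as_matrix()
for x in((.555,-.11,.33),root+.13*hz):
    p=np.array(x)-Rt@e;print(p);to(p,rpy,st)
E
```

```text
eye in tool [-0.09775355 -0.00058363 -0.03886737]
[ 0.49750828 -0.10422035  0.24209057]
to [-0.0439  0.0061 -0.277 ] [-0.    -0.61  -0.001] rows 7.0
[ 0.50174591 -0.1985099   0.23308034]
to [-0.0566 -0.0875 -0.268 ] [-0.    -0.61  -0.001] rows 7.0
```

```bash
python3 shift.py '[[0,0,-0.01,0,0,0],[0,0,-0.03,0,0,0],[0,0,-0.06,0,0,0],[-0.005,0,-0.09,0,-0.05,0],[-0.01,0,-0.12,0,-0.13,0],[-0.016,0,-0.15,0,-0.22,0],[-0.022,0,-0.18,0,-0.32,0],[-0.028,0,-0.21,0,-0.42,0],[-0.034,0,-0.24,0,-0.52,0],[-0.044,0,-0.277,0,-0.61,0],[-0.044,0,-0.277,0,-0.61,0],[-0.044,0,-0.277,0,-0.61,0]]'
cat > kv.py <<'E'
from m1 import *
c={}
for n,i in(("top",T),("side",S)):
    h=cv2.cvtColor(i["color"],cv2.COLOR_BGR2HSV)
    m=cv2.inRange(h,(20,80,80),(35,255,255));k,_,st,ce=cv2.connectedComponentsWithStats(m)
    print(n,[(st[j].tolist(),ce[j].round(1).tolist()) for j in range(1,k) if st[j,4]>25])
print(T["color"].shape)
E
python3 kv.py
```

```text
clock: 18.38
position: [0.4962, -0.1104, 0.2427]
tool_rot: [-3.14, 0.612, 3.051]
contact_force: [-0.1, -0.1, -1.5]
gripper_width: 0.0158
finger_force: 58.8
top [([263, 138, 39, 11, 259], [282.1, 142.9]), ([338, 187, 18, 17, 152], [346.3, 195.2]), ([407, 224, 26, 11, 192], [419.7, 229.2])]
side [([464, 0, 94, 31, 968], [508.3, 11.4]), ([527, 0, 79, 44, 1780], [563.9, 17.5]), ([426, 32, 43, 66, 860], [447.8, 65.7]), ([336, 130, 17, 15, 152], [343.8, 137.2]), ([356, 209, 21, 9, 74], [366.1, 212.9]), ([382, 226, 8, 12, 84], [385.3, 231.9]), ([206, 242, 10, 10, 38], [209.7, 247.5]), ([572, 251, 67, 34, 193], [609.9, 260.6]), ([540, 299, 29, 50, 893], [554.6, 319.3])]
(400, 640, 3)
```

Run:
```python
from hook import *;from m1 import *
x,e=tri(T,(346.4,195.1),S,(343.9,137.1));print('ring',x,e)
st=manip.get_state();c,R=tool(st);print('pred',c+R@np.array([-.0978,-.0006,-.0389]));print('eye in tool',R.T@(x-c))
h=cv2.cvtColor(S["color"],cv2.COLOR_BGR2HSV);m=cv2.inRange(h,(0,110,60),(8,255,255))|cv2.inRange(h,(172,110,60),(180,255,255))
y,u=np.nonzero(m[140:180,315:345]);print([(yy+140,u[y==yy].min()+315,u[y==yy].max()+315) for yy in np.unique(y)])
print(proj(S,[root,root+.04*hz,root+.08*hz]),proj(T,[root,root+.04*hz,root+.08*hz]))
```

```text
ring [ 0.55328254 -0.1163296   0.32940773] 0.0008413281634241252
pred [ 0.55434075 -0.11576098  0.32724677]
eye in tool [-0.09820763 -0.00125955 -0.04124771]
[(np.int64(148), np.int64(337), np.int64(338)), (np.int64(149), np.int64(336), np.int64(338)), (np.int64(150), np.int64(336), np.int64(337)), (np.int64(151), np.int64(335), np.int64(337)), (np.int64(152), np.int64(334), np.int64(336)), (np.int64(153), np.int64(334), np.int64(335)), (np.int64(154), np.int64(333), np.int64(334)), (np.int64(155), np.int64(332), np.int64(333)), (np.int64(156), np.int64(331), np.int64(332)), (np.int64(157), np.int64(330), np.int64(331)), (np.int64(158), np.int64(329), np.int64(331)), (np.int64(159), np.int64(329), np.int64(330)), (np.int64(160), np.int64(328), np.int64(329)), (np.int64(161), np.int64(327), np.int64(328)), (np.int64(162), np.int64(327), np.int64(327)), (np.int64(163), np.int64(327), np.int64(327)), (np.int64(164), np.int64(325), np.int64(326)), (np.int64(165), np.int64(325), np.int64(325)), (np.int64(166), np.int64(324), np.int64(324)), (np.int64(167), np.int64(323), np.int64(324)), (np.int64(168), np.int64(321), np.int64(323)), (np.int64(169), np.int64(320), np.int64(322)), (np.int64(170), np.int64(320), np.int64(321)), (np.int64(171), np.int64(320), np.int64(320)), (np.int64(172), np.int64(320), np.int64(320))]
[[319.52989459 172.07328743]
 [328.42331768 160.31728621]
 [337.61806042 148.16892735]] [[384.19123987 165.09799296]
 [384.81335989 173.19580659]
 [385.47408929 181.79430146]]
```

Run:
```python
from hook import *
st=manip.get_state();e=np.array([-.098,-.001,-.040]);Rt=Ro.from_euler('xyz',rpy).as_matrix()
for s_ in(.13,.105,.035):to(root+s_*hz-Rt@e,rpy,st)
```

```text
to [-0.007  -0.0874  0.0139] [ 0.001 -0.005 -0.001] rows 3.0
to [-0.0071 -0.0874  0.0389] [ 0.001 -0.005 -0.001] rows 3.0
to [-0.0075 -0.0875  0.1089] [ 0.001 -0.005 -0.001] rows 4.0
```

```bash
python3 shift.py '[[-0.002,-0.02,-0.005,0,0,0],[-0.004,-0.04,0,0,0,0],[-0.007,-0.06,0.005,0,0,0],[-0.007,-0.075,0.01,0,0,0],[-0.007,-0.087,0.014,0,0,0],[-0.007,-0.087,0.014,0,0,0],[-0.007,-0.087,0.014,0,0,0],[-0.007,-0.087,0.014,0,0,0]]'
python3 - <<'E'
import kv
from hook import *
st=manip.get_state();e=np.array([-.098,-.001,-.040]);Rt=Ro.from_euler('xyz',rpy).as_matrix()
for s_ in(.105,.03):to(root+s_*hz-Rt@e,rpy,st)
from m1 import *
x=root+.13*hz;print('expect',proj(T,x),proj(S,x))
E
```

```text
clock: 19.25
position: [0.5024, -0.1973, 0.2325]
tool_rot: [3.139, 0.607, 3.05]
contact_force: [-0.1, -0.3, -2.5]
gripper_width: 0.0155
finger_force: 58.9
top [([263, 138, 39, 11, 260], [282.1, 142.9]), ([377, 184, 19, 18, 165], [385.8, 192.6]), ([407, 224, 26, 11, 193], [419.8, 229.2])]
side [([458, 0, 62, 30, 527], [488.8, 11.0]), ([510, 0, 71, 42, 1511], [543.5, 16.4]), ([425, 41, 39, 55, 718], [444.4, 66.9]), ([342, 127, 16, 13, 124], [349.3, 132.8]), ([356, 209, 21, 10, 75], [366.2, 213.1]), ([382, 226, 8, 13, 85], [385.2, 232.0]), ([206, 242, 10, 10, 37], [209.8, 247.5]), ([556, 242, 53, 40, 182], [588.6, 254.7]), ([540, 299, 28, 30, 497], [552.3, 313.5]), ([612, 343, 28, 27, 419], [629.7, 358.9])]
(400, 640, 3)
to [ 0.0009 -0.0012  0.0259] [ 0.001 -0.002 -0.   ] rows 1.0
to [ 0.0008 -0.0012  0.1009] [ 0.001 -0.002 -0.   ] rows 3.0
expect [[386.35999944 193.32018519]] [[349.55088856 132.41201257]]
```

```bash
python3 shift.py '[[0,-0.001,0.01,0,0,0],[0,-0.001,0.02,0,0,0],[0,-0.001,0.03,0,0,0],[0,-0.001,0.04,0,0,0],[0,-0.001,0.05,0,0,0],[0,-0.001,0.06,0,0,0],[0,-0.001,0.06,0,0,0],[0,-0.001,0.06,0,0,0]]'
python3 - <<'E'
from hook import *
from m1 import *
st=manip.get_state();c,R=tool(st);x=c+R@np.array([-.098,-.001,-.040])-root;print('eye in hook',x@hx,x@hy,x@hz)
a=cv2.resize(T["color"][140:240,350:450],None,fx=4,fy=4);b=cv2.resize(S["color"][110:210,290:390],None,fx=4,fy=4);cv2.imwrite('pics/h1.png',np.hstack([a,b]))
E
```

```text
clock: 20.02
position: [0.5369, -0.2016, 0.184]
tool_rot: [3.141, 0.609, 3.051]
contact_force: [0.5, 0.0, -1.4]
gripper_width: 0.0155
finger_force: 58.9
eye in hook 0.0016745800869984952 -0.0008282389526136285 0.07125077798697166
```

View pics/h1.png

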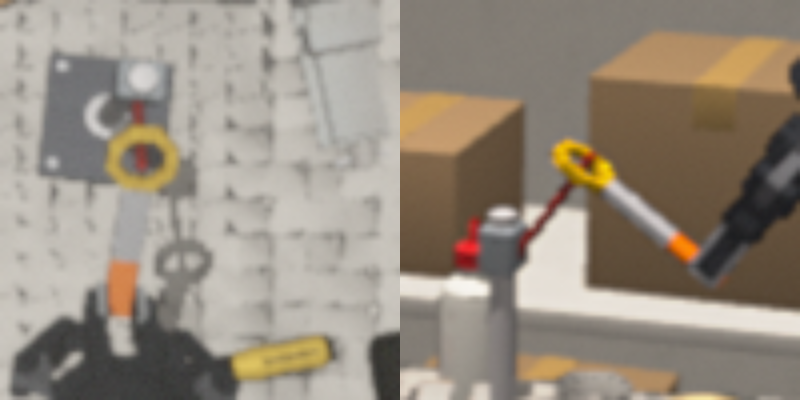

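The peg tip is visible inside the ring hole in both views (top (385,179), side (337,150)). I'll slide it on further, tilt it toward vertical, then release.

```bash
python3 shift.py '[[0,0,0.01,0,0,0],[0,0,0.02,0,0,0],[0,0,0.03,0,0,0],[0,0,0.04,0,0,0],[0,0,0.04,0,0,0],[0,0,0.04,0,0,0]]'
python3 shift.py '[[-0.004,0,0.006,0,-0.07,0],[-0.008,0,0.012,0,-0.14,0],[-0.012,0,0.018,0,-0.21,0],[-0.016,0,0.025,0,-0.28,0],[-0.02,0,0.031,0,-0.35,0],[-0.02,0,0.031,0,-0.35,0],[-0.02,0,0.031,0,-0.35,0]]'
python3 - <<'E'
import kv
from hook import *
st=manip.get_state();c,R=tool(st);x=c+R@np.array([-.098,-.001,-.040])-root;print('eye in hook',x@hx,x@hy,x@hz,st['joint_positions'])
E
```

```text
clock: 20.62
position: [0.5597, -0.2039, 0.1505]
tool_rot: [3.14, 0.608, 3.05]
contact_force: [0.4, -0.7, -1.3]
gripper_width: 0.0154
finger_force: 58.9
clock: 21.2
position: [0.6205, -0.1668, 0.224]
tool_rot: [-3.096, 0.815, 3.015]
contact_force: [-0.1, 0.9, 0.3]
gripper_width: -0.0001
finger_force: 0.0
top [([263, 138, 39, 11, 259], [282.0, 142.9]), ([377, 164, 16, 7, 86], [384.5, 166.7]), ([407, 224, 26, 11, 193], [419.8, 229.2])]
side [([424, 0, 85, 56, 1089], [468.3, 20.3]), ([486, 11, 68, 47, 486], [518.0, 35.7]), ([383, 64, 45, 53, 747], [405.8, 88.5]), ([318, 163, 8, 17, 72], [321.1, 171.0]), ([356, 209, 21, 10, 92], [366.5, 213.5]), ([382, 225, 8, 14, 86], [385.2, 231.9]), ([206, 242, 10, 10, 38], [209.7, 247.5]), ([574, 253, 66, 26, 180], [611.8, 260.1]), ([540, 300, 29, 55, 917], [554.7, 320.3]), ([635, 344, 5, 26, 67], [638.0, 358.5])]
(400, 640, 3)
eye in hook 0.08047863947146722 0.04224394422856676 0.07773635851263175 [-0.44804018  0.10558659  2.08431123  0.90333726  0.24028101 -2.68276146]
```

Run:
```python
from hook import *
from m1 import *
a=cv2.resize(T["color"][140:240,350:450],None,fx=4,fy=4);b=cv2.resize(S["color"][110:210,290:390],None,fx=4,fy=4);cv2.imwrite('pics/h2.png',np.hstack([a,b]))
s=manip.get_state();print(s['position'],s['tool_rot'],s['contact_force'],s['qd'],tool(s)[1])
```

```text
[ 0.62027637 -0.16751276  0.22412913] [-3.09524434  0.81491632  3.01536912] [-0.68552521 -0.43045874  0.01215231] [-0.00673982  0.01049334  0.00712196 -0.00047407 -0.00181043 -0.00143741] [[-0.6804723   0.15919934  0.71527129]
 [ 0.08635069  0.98673481 -0.1374699 ]
 [-0.7276682  -0.03178029 -0.68519268]]
```

View pics/h2.png

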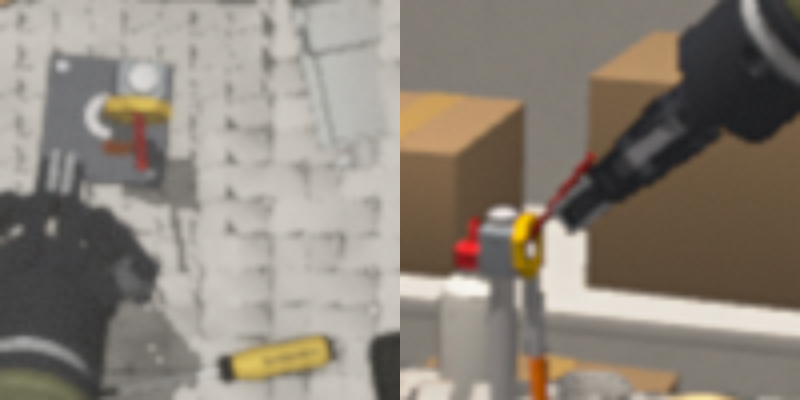

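The picture shows the key already hanging on the peg: ring against the block at side (321,171), shank down. The arm hit the joint-6 limit, the fingers are empty and stand beside the peg. I'll retreat along the tool axis.

```bash
python3 shift.py '[[0,0.005,-0.015,0,0,0],[0,0.01,-0.03,0,0,0]]'; python3 -c "
from cell import manip, eyes, sign_off;print(manip.get_state()['joint_positions'])"
```

```text
clock: 21.57
position: [0.5998, -0.154, 0.2426]
tool_rot: [-3.097, 0.811, 3.013]
contact_force: [0.8, 0.6, 0.1]
gripper_width: 0.0001
finger_force: 0.0
[-0.43735682  0.04260735  2.09184784  0.71257421  0.27477369 -2.47843184]
```

Retreating cleanly; continue.

```bash
python3 shift.py '[[0,0.01,-0.02,0,0,0],[0,0.02,-0.04,0,0,0],[0,0.03,-0.06,0,0,0],[0,0.04,-0.08,0,0,0],[0,0.05,-0.1,0,0,0],[0,0.05,-0.1,0,0,0]]'; python3 shift.py '[[0,0,0,0,0,0],[0,0,0,0,0,0],[0,0,0,0,0,0],[0,0,0,0,0,0],[0,0,0,0,0,0],[0,0,0,0,0,0]]'
python3 - <<'E'
from hook import *;import kv
from m1 import *
print(manip.get_state()['joint_positions'])
for n,i in(("top",T),("side",S)):
    h=cv2.cvtColor(i["color"],cv2.COLOR_BGR2HSV)
    for c,lo,hi in(("yel",(20,80,80),(35,255,255)),("or",(6,150,100),(17,255,255))):
        m=cv2.inRange(h,lo,hi);k,_,st,ce=cv2.connectedComponentsWithStats(m)
        print(n,c,[(st[j].tolist(),ce[j].round(1).tolist()) for j in range(1,k) if st[j,4]>8 and 300<ce[j][0]<400 and 130<ce[j][1]<230])
x,e=tri(T,(384.5,166.7),S,(321.5,171));print(x,e,(x-root)@np.c_[hx,hy,hz])
E
```

```text
clock: 22.07
position: [0.5357, -0.0896, 0.3132]
tool_rot: [-3.094, 0.817, 3.016]
contact_force: [0.1, 0.3, 1.1]
gripper_width: 0.0
finger_force: 0.0
clock: 22.57
position: [0.5368, -0.0908, 0.3095]
tool_rot: [-3.097, 0.812, 3.013]
contact_force: [-0.2, 0.3, 0.2]
gripper_width: -0.0002
finger_force: 0.0
top [([263, 138, 39, 11, 258], [282.1, 142.9]), ([376, 164, 17, 7, 81], [383.9, 166.5]), ([407, 224, 26, 11, 191], [419.8, 229.2])]
side [([424, 0, 84, 80, 1141], [458.0, 41.7]), ([509, 0, 86, 27, 875], [545.9, 8.6]), ([543, 0, 89, 34, 1071], [586.1, 14.7]), ([317, 163, 8, 17, 73], [320.6, 171.7]), ([594, 207, 9, 12, 53], [597.9, 212.9]), ([356, 209, 21, 10, 84], [366.5, 213.5]), ([382, 226, 8, 13, 85], [385.2, 232.0]), ([206, 242, 10, 10, 38], [209.7, 247.5]), ([588, 258, 52, 13, 149], [615.8, 261.2]), ([540, 301, 34, 58, 1140], [556.9, 327.8])]
(400, 640, 3)
[-0.31099776 -0.17755391  2.07862289  0.20766442  0.43916527 -1.88529654]
top yel [([376, 164, 17, 7, 81], [383.9, 166.5])]
top or []
side yel [([317, 163, 8, 17, 73], [320.6, 171.7]), ([356, 209, 21, 10, 84], [366.5, 213.5])]
side or [([322, 199, 5, 15, 52], [323.8, 205.4])]
[ 0.62893832 -0.21150629  0.21759044] 0.0006658152370963377 [-0.00191162 -0.00091477  0.00511127]
```

```bash
cat > w.py <<'E'
from m1 import *
h=cv2.cvtColor(S["color"],cv2.COLOR_BGR2HSV)
m=cv2.inRange(h,(6,150,100),(17,255,255));m[:190]=0;m[225:]=0;m[:,:310]=0;m[:,340:]=0
M=cv2.moments(m);print(M['m10']/M['m00'],M['m01']/M['m00'])
E
for i in 1 2 3; do python3 shift.py '[[0,0,0,0,0,0],[0,0,0,0,0,0],[0,0,0,0,0,0],[0,0,0,0,0,0],[0,0,0,0,0,0],[0,0,0,0,0,0],[0,0,0,0,0,0],[0,0,0,0,0,0],[0,0,0,0,0,0]]' | head -1; python3 w.py; done
python3 -c "
from m1 import *
h=cv2.cvtColor(T['color'],cv2.COLOR_BGR2HSV);m=cv2.inRange(h,(20,80,80),(35,255,255))[155:190,370:400];y,x=np.nonzero(m);t=(x.mean()+370,y.mean()+155)
h=cv2.cvtColor(S['color'],cv2.COLOR_BGR2HSV);m=cv2.inRange(h,(20,80,80),(35,255,255))[155:190,310:335];y,x=np.nonzero(m);s=(x.mean()+310,y.mean()+155)
from hook import *
p,e=tri(T,t,S,s);print(t,s,p,e,(p-root)@np.c_[hx,hy,hz])
o=plane(S,(323.8,205.4),.13);print(proj(S,p-[0,0,.089]))"
```

```text
clock: 23.42
323.74 205.56
clock: 24.27
323.7843137254902 205.50980392156862
clock: 25.12
323.8269230769231 205.40384615384616Traceback (most recent call last):
  File "<string>", line 6, in <module>
    p,e=tri(T,t,S,s);print(t,s,p,e,(p-root)@np.c_[hx,hy,hz])
        ~~~^^^^^^^^^
  File "h.py", line 12, in tri
    o1,v1=ray(d1,u1);o2,v2=ray(d2,u2)
                           ~~~^^^^^^^
  File "h.py", line 7, in ray
    K,D,R,t=cam(d);p=cv2.undistortPoints(np.array([[uv]],float),K,D)[0,0]
                     ~~~~~~~~~~~~~~~~~~~^^^^^^^^^^^^^^^^^^^^^^^^^^^^
cv2.error: OpenCV(4.12.0) /io/opencv/modules/calib3d/src/undistort.dispatch.cpp:538: error: (-215:Assertion failed) npoints >= 0 && src.isContinuous() && (depth == CV_32F || depth == CV_64F) in function 'undistortPoints'
```

```bash
python3 -c "
from cell import manip, eyes, sign_off;print(sign_off())"
```

```text
the job is handed in; nothing more can be done
None
```

The key hangs still by its ring on the slanted hook, with the arm clear, and I handed the job in at about 25 s. However, while I was tilting the key on the hook, joint 6 read -2.683 rad (limit -2.68) and the key came out of the fingers onto the peg, so the range check may count against the run; the hand-in returned no verdict.

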